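# Hold the spring clip gaping around the score card

## Robot

A 7-joint arm with a two-finger parallel gripper is mounted at the origin on the work surface. World frame = base frame: x ahead of the robot, y to its left, z up, the work surface at z = 0. Lengths are in m, angles in rad, forces in N, time in s.
With the tool pointing down it reaches from about 0.4 to 0.85 m from the base axis. Payload 10.4 kg.
Tool frame: the origin (TCP) lies on the centre line of the jaws, within the pads' length; the fingertips stand 17 mm ahead of it and the grasp point (between the pads) lies 2 mm behind it (manip.nose_length is the distance from the TCP to the fingertips, in m); z points along the fingers, y is the line along which they close (so a half turn about z gives the same grasp; the last joint's range is limited). The gripper opens to 85 mm and grips with 20 to 120 N. Pads are 22 mm wide; open, the fingers measure 114 mm over their backs; the gripper's body (76 mm by 85 mm) begins 54 mm behind the grasp point. The pads swing forward as they close: fully open they stand 13 mm farther back than shut.
Start: joints at [1.228, 0.332, -0.065, 1.46, 0.022, 1.35, -0.088], TCP at [0.197, -0.593, 0.224] pointing down, gripper open.
Joint ranges: [-2.6, 2.6], [-0.5, 2.12], [-1.47, 1.34], [0.16, 2.42], [-1.27, 4.41], [0.06, 2.06], [-2.6, 2.6]. Speed limits (rad/s): [2.22, 2.22, 2.79, 2.79, 3.14, 3.14, 3.14].

## Interface

Orientations are given as a unit quaternion [x, y, z, w].
In Python, from rig import readout, cams, manip gives the robot as it stands.
- The arm moves only by the shell command python3 -m creep 'ROWS'. ROWS is JSON, a list of rows, each an object with "xyz": the shift along the tool's x, y, z in mm, a list of three; "turn": the turn about the tool's z in rad; "jaw": the opening, from 0 (shut) to 1 (fully open). In form: [{"xyz": [x, y, z], "turn": turn, "jaw": jaw}, ...]. A call has exactly 5 rows; each row is the pose to reach, as a shift and turn from the pose commanded when the call began, along the tool's axes at that moment; what a row does not reach only later rows make up. A row lasts 1/12 s, in which the tool goes at most 41.7 mm and 7.16 degrees, less where a joint would pass 70% of its speed; a pose out of reach is approached as far as the arm can. A call with a gripper value outside its range is refused whole. The fingers move at their own pace and stop on an object; the grip force is fixed at half the most. Time passes only in rows, so rows that repeat a pose let the fingers close, or fill a call up. It gives the time, the measured TCP pose, the force, the opening and the grip force at its end, in the units of the state.
- readout.sense(): the state, without advancing time (a new reading comes with each control period).
- cams.camera(name): name is "scene" or "top" or "wrist"; returns a dict with "frame" (400x640x3 uint8, red, green, blue), "intrinsics" (3x3 intrinsics, pixels), "rvec" (rotation vector, rad) and "tvec" (3), from world to camera coordinates, as OpenCV has them. Camera axes: x right, y down, z forward; pixel columns grow to the right and rows downward; lengths in m; the calibration is good to about 2 mm. A picture is of the moment at which its call begins. There is no depth.
- manip.close_job(): hands the job in; it is judged then, once.
Trained networks look in a picture, given as the dict that the camera call returned (one of the last four; its "shot" number tells which), for a name from the list of things; names that differ only in an ending like _2 or _b are one class to them, and where a whole thing is asked for, a point or a joint stands for the part that bears it (a point fixed in the world has none). Each returns a list of dicts, best first, with "conf" (0 to 1); they miss things now and then, are a little off and sometimes report something else, mostly with a low value. They report only what shows in the picture. A call takes as long as a camera call. They do not tell look-alikes from the thing itself.
- cams.look_for(picture, label): "position" ([column, row] in pixels, amid what is visible of it).
- cams.masks_of(picture, label): "mask" (400x640 bool, what is visible of it) and "position" ([column, row] in pixels, amid what is visible of it).
The state is a dict: "t": time; "joint_positions": joint angles; "joint_velocities": joint speeds; "effort": joint torques, N m; "eef_pos": TCP position; "tcp_rot": TCP orientation; "wrist_force": force on the tool from outside, world axes, zero at the start; "wrist_torque": the same for the moment, N m; "gripper_width": finger opening in m; "grip_force": force on a finger pad.
Only numpy, scipy, OpenCV 4.12 (cv2) and the standard library are available. Lean on these libraries where they do the work, as an engineer would, in place of code of your own. Each camera call takes 0.05 s, during which the arm holds its last target. There are 200 camera calls.

## Task

Squeeze the orange spring clip open where it sits on the rim of the domino box, lift it off, and bring it, upright and wide open, down over the top edge of the score card at the red stripe: one jaw on either side, square to the card, the jaw tips about 15 mm below the edge, and nothing touching the card. Finish while still holding it there, squeezed open, so that I can slip a new score sheet in beside the card; do not drop the clip or let it bite the card, and leave the glass, ashtray, saucer and dominoes alone.

Things in the scene. Friction and masses are not known exactly. Their poses are not given: they have to be found in the camera images.
- clip: orange plastic spring clip, steel core, two levers on top, two jaws below, 34 mm wide along y. Starts upright, jaws down, biting the box's -x wall, its core resting on the rim. Origin: middle plane at pivot height, 8 mm above the core's underside, so 68 mm above the table at the start. z up; jaws part and levers close along x. About 60 to 110 g.
- clip_grip (a point): a good point to grip: on the clip's middle plane between the levers, 30 mm above its origin. Levers: 4 mm plates from 3 to 40 mm above the origin, leaning out at the start (about 42 mm over their tops). Squeezed together along x they part the jaws; against their stop they are upright and parallel, 24 mm over their outer faces.
- clip_mouth (a point): the point midway between the jaw tips, on the clip's middle plane, 37 mm below its origin, level with the tips' lower ends when open. The throat between the jaws is 30 mm deep below the core. Fully open, the jaw tips are 19 mm apart inside and 39 mm over their outsides; shut, 2 mm apart.
- jaw_a (a joint): how far each jaw has swung open, rad: 0 shut, about 0.05 biting the box wall, 0.28 fully open at its stop. Sprung shut: the squeeze at the lever tops takes about 4.5 N at first and 7 N fully open; the stop takes the rest (20 to 30 N of grip is fine). The other jaw swings equally the other way.
- box: open blue plastic domino box, 110 (x) x 190 (y) x 60 mm high, walls 5 mm, some ivory dominoes lying 25 mm high inside; fixed. Origin under its centre on the table; the clip sits somewhere within 45 mm of the middle of its -x wall, whose middle plane is at x = -52.5 mm.
- card: white score card, stiff sheet 3 mm thick (x), 140 mm long (y), standing upright in a dark wooden foot 60 x 150 x 18 mm; its top edge is level, 100 mm above the table; fixed. Origin under its centre on the table.
- mark: red stripe 12 mm wide painted down both faces and over the top edge of the score card. Origin on the card's top edge in the middle of the stripe; x is the normal of the card, y runs along the edge, z up.
- rack: low wooden strip 50 x 160 x 10 mm at the far side, fixed, carrying the row of dominoes; origin under its centre
- tumbler: empty clear glass tumbler, 72 mm across, 100 mm high, loose; origin under its centre. To be left alone.
- ashtray: stainless steel ashtray, 110 mm across, 30 mm high, loose; origin under its centre. To be left alone.
- saucer: green ceramic saucer, 140 mm across, 20 mm high, loose; origin under its centre. To be left alone.
- domino0: ivory-white domino standing on end on the rack, 12 x 25 x 50 mm high, loose, number 1 of the row of five; origin under its centre. To be left alone.
- domino1: ivory-white domino standing on end on the rack, 12 x 25 x 50 mm high, loose, number 2 of the row of five; origin under its centre. To be left alone.
- domino2: ivory-white domino standing on end on the rack, 12 x 25 x 50 mm high, loose, number 3 of the row of five; origin under its centre. To be left alone.
- domino3: ivory-white domino standing on end on the rack, 12 x 25 x 50 mm high, loose, number 4 of the row of five; origin under its centre. To be left alone.
- domino4: ivory-white domino standing on end on the rack, 12 x 25 x 50 mm high, loose, number 5 of the row of five; origin under its centre. To be left alone.
Things that resemble listed ones, but are neither listed nor needed, are in the scene too. There is more than one size of the clip; the one meant has the size given above.

How it is judged:
On the way, in this order (a step that is already met when the one before it is completed fails the run):
1. the clip is squeezed wide open on the box rim (value of joint jaw_a above 0.2 rad and distance of clip from where it was at the start of the episode below 0.02 m and contact force between the fingers and clip above 3 N), for 0.2 s.
2. the open clip is lifted clear of the box (value of joint jaw_a above 0.2 rad and height (world z) of clip_mouth above 0.075 m and contact force between clip and box below 0.1 N), for 0.1 s.
3. the gaping jaws stand around the card's edge at the red stripe (x of clip_mouth in the frame of mark between -0.006 and 0.006 m and y of clip_mouth in the frame of mark between -0.01 and 0.01 m and z of clip_mouth in the frame of mark between -0.024 and -0.007 m and value of joint jaw_a above 0.2 rad), for 0.2 s.
At the end, for the whole second after the job is handed in: Gripper holds the clip squeezed (over 3 N, jaw_a over 0.2), upright and square to the card within 10 deg; jaw tips 7 to 24 mm below the edge, mid-jaws within 6 mm of the card's plane and 10 mm of the stripe's middle; clip touching neither card nor box (under 0.3 N), at rest (all of step 3 and angle between clip's own z axis and vertical below 0.17 rad and angle between the x axis of clip and the x axis of card, either way round below 0.17 rad and contact force between clip and card below 0.3 N and contact force between clip and box below 0.3 N and contact force between the fingers and clip above 3 N and linear speed of clip below 0.02 m/s); the arm keeps its last pose, push and grip.
It fails at once if the clip bites the card (value of joint jaw_a below 0.12 rad and contact force between clip and card above 1 N).
It fails at once if the clip is dropped (height (world z) of clip below 0.045 m).
It fails at once if a bystander is disturbed (distance of any of tumbler, ashtray, saucer, domino0, domino1, domino2, domino3, domino4 from where it was at the start of the episode above 0.02 m or angle between any of tumbler, ashtray, saucer, domino0, domino1, domino2, domino3, domino4's own z axis and vertical above 0.4 rad).
It also fails if it takes over 38 s, if anything falls off the work surface, if the arm or the gripper's body presses on something with over 40 N, if the wrist force passes 120 N, or if a joint passes its speed limit or range.

## Working session

There is one attempt and no reset: what is moved stays moved. The work goes in short steps, Python scripts to look and compute and a shell command to move; the robot and the scene stay as the last step left them, time stands still between calls to the robot, and variables do not carry over. Pictures are saved under pics/ and viewed, at most 12 in all, crops included, and the job is handed in when it is done.

```bash
mkdir -p pics; cat > h.py <<'E'
import numpy as np,cv2
from rig import readout,cams,manip
from scipy.spatial.transform import Rotation as R
def P(c): 
    Rm=cv2.Rodrigues(np.array(c["rvec"],float))[0]; return np.array(c["intrinsics"],float),Rm,np.array(c["tvec"],float).ravel()
def back(c,uv,z):
    K,Rm,t=P(c); d=Rm.T@np.linalg.solve(K,[uv[0],uv[1],1.]); o=-Rm.T@t
    return o+d*(z-o[2])/d[2]
def proj(c,X):
    K,Rm,t=P(c); q=(K@(Rm@np.atleast_2d(X).T+t[:,None])).T; return q[:,:2]/q[:,2:]
def tri(cs,uvs):
    A=[];b=[]
    for c,uv in zip(cs,uvs):
        K,Rm,t=P(c); M=K@np.c_[Rm,t]
        for i in (0,1): r=uv[i]*M[2]-M[i]; A.append(r[:3]);b.append(-r[3])
    return np.linalg.lstsq(np.array(A),np.array(b),rcond=None)[0]
def save(c,n,s=1,box=None):
    f=c["frame"][:,:,::-1]
    if box: f=f[box[1]:box[3],box[0]:box[2]]
    cv2.imwrite(f"pics/{n}.png",cv2.resize(f,None,fx=s,fy=s,interpolation=cv2.INTER_CUBIC))
E
python3 - <<'E'
from h import *
s=readout.sense(); print({k:np.round(v,3) for k,v in s.items()})
for n in("scene","top"):
    c=cams.camera(n); save(c,n+"0",1.25); K,Rm,t=P(c); print(n,-Rm.T@t,K[0,0],Rm[2])
    for l in("clip","box","card","mark","rack","tumbler","ashtray","saucer"):
        for d in cams.look_for(c,l)[:3]: print(n,l,round(d["conf"],2),np.round(d["position"]),np.round(back(c,d["position"],{"clip":.08,"mark":.1,"card":.08,"tumbler":.05}.get(l,.02)),3)[:2])
E
```

```text
{'t': np.float64(0.0), 'joint_positions': array([ 1.228,  0.333, -0.065,  1.461,  0.022,  1.35 , -0.089]), 'joint_velocities': array([ 0.001, -0.001, -0.   , -0.   , -0.001, -0.   ,  0.001]), 'effort': array([ 0.0000e+00, -6.2544e+01,  4.9000e-02, -3.9159e+01,  1.6000e-02,
        1.0000e-02,  0.0000e+00]), 'eef_pos': array([ 0.196, -0.593,  0.223]), 'tcp_rot': array([ 0.987,  0.159, -0.   , -0.001]), 'wrist_force': array([-0.324,  1.036,  0.511]), 'wrist_torque': array([ 0.02 , -0.006,  0.021]), 'grip_force': np.float64(0.0), 'gripper_width': np.float64(0.085)}
scene [1.44408339 0.26305535 0.99772218] 466.4186891031761 [-0.66644171 -0.21843811 -0.71283956]
scene clip 0.92 [386. 168.] [0.386 0.118]
scene clip 0.71 [514. 274.] [0.662 0.498]
scene clip 0.6 [406. 200.] [0.498 0.2  ]
scene box 0.61 [404. 227.] [0.543 0.215]
scene card 0.56 [261. 198.] [ 0.619 -0.184]
scene card 0.39 [173. 178.] [ 0.626 -0.458]
scene card 0.17 [302. 275.] [0.828 0.016]
scene mark 0.48 [270. 188.] [ 0.594 -0.166]
scene tumbler 0.77 [401. 279.] [0.741 0.242]
scene ashtray 0.78 [169. 179.] [ 0.581 -0.516]
sc
[... 158 characters left out ...]
.] [ 0.505 -0.211]
top [0.33068913 0.00339397 1.29221622] 372.7549151189449 [ 0.19848381 -0.01110505 -0.98004125]
top clip 0.63 [287. 269.] [0.368 0.106]
top clip 0.56 [258. 230.] [0.497 0.2  ]
top box 0.79 [256. 217.] [0.552 0.218]
top card 0.56 [377. 211.] [ 0.549 -0.193]
top card 0.35 [464. 206.] [ 0.559 -0.483]
top mark 0.46 [258. 228.] [0.499 0.198]
top rack 0.56 [321. 155.] [ 0.771 -0.011]
top rack 0.56 [172. 206.] [0.596 0.511]
top tumbler 0.75 [250. 162.] [0.739 0.237]
top tumbler 0.69 [169. 204.] [0.597 0.509]
top ashtray 0.78 [469. 206.] [ 0.573 -0.523]
top ashtray 0.73 [378. 209.] [ 0.567 -0.204]
top saucer 0.71 [169. 203.] [0.606 0.519]
top saucer 0.58 [380. 209.] [ 0.568 -0.213]
```

View pics/scene0.png

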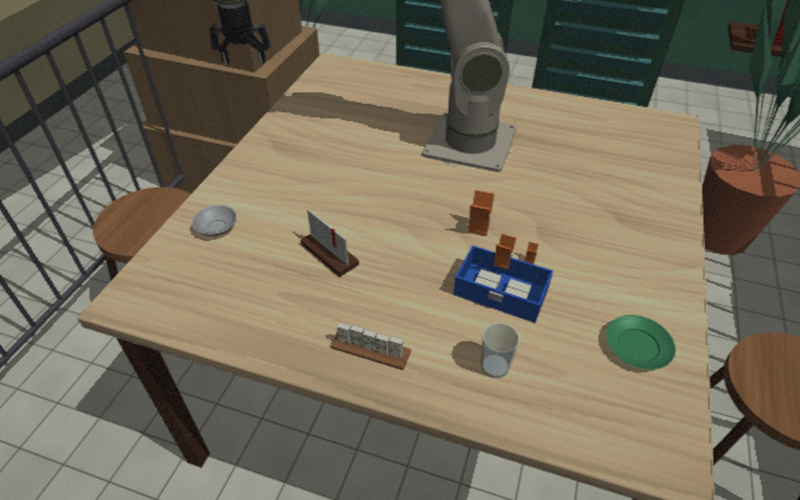

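View pics/top0.png

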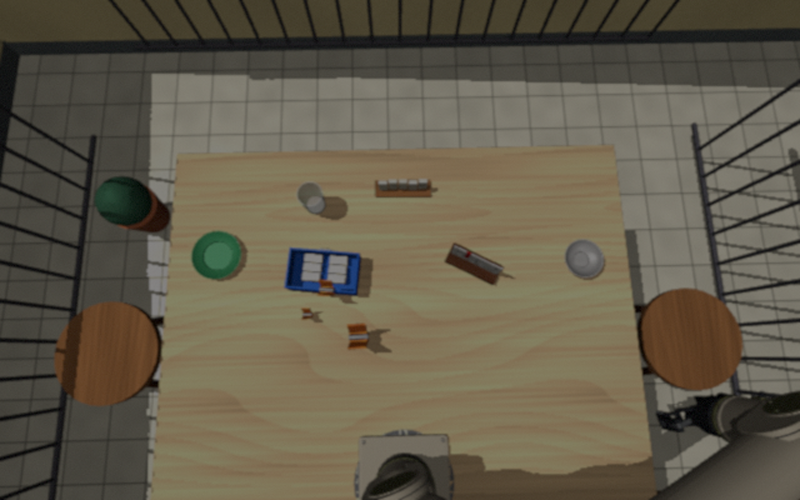

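Scene: the target clip sits on the box's rim at about (405,200) px raw, with a larger clip at (386,168) and a small one near (425,202). The card with its red stripe is at about (265,190). I move over the card for a wrist view on the way.

```bash
python3 -m creep '[{"xyz":[35,-22,-5],"turn":0,"jaw":1},{"xyz":[70,-44,-10],"turn":0,"jaw":1},{"xyz":[104,-66,-15],"turn":0,"jaw":1},{"xyz":[138,-88,-20],"turn":0,"jaw":1},{"xyz":[172,-110,-25],"turn":0,"jaw":1}]'; python3 -m creep '[{"xyz":[35,-22,-5],"turn":0,"jaw":1},{"xyz":[70,-44,-10],"turn":0,"jaw":1},{"xyz":[104,-66,-15],"turn":0,"jaw":1},{"xyz":[138,-88,-20],"turn":0,"jaw":1},{"xyz":[172,-110,-25],"turn":0,"jaw":1}]'; python3 -m creep '[{"xyz":[30,-20,-4],"turn":-0.12,"jaw":1},{"xyz":[60,-40,-8],"turn":-0.24,"jaw":1},{"xyz":[60,-40,-8],"turn":-0.36,"jaw":1},{"xyz":[60,-40,-8],"turn":-0.48,"jaw":1},{"xyz":[60,-40,-8],"turn":-0.6,"jaw":1}]'
python3 - <<'E'
from h import *
s=readout.sense(); print(s["t"],s["eef_pos"],s["tcp_rot"],s["joint_positions"])
c=cams.camera("wrist"); save(c,"w1",1.25); K,Rm,t=P(c); o=-Rm.T@t; print(o,Rm[2],K[0,0])
T=R.from_quat(s["tcp_rot"]); print("cam in tool",T.inv().apply(o-s["eef_pos"]),T.inv().apply(Rm[2]))
for l in("card","mark"):
  for d in cams.look_for(c,l)[:3]: print(l,d["conf"],d["position"],back(c,d["position"],.1))
E
```

```text
t: 1.32
eef_pos: [0.3261, -0.4332, 0.2495]
tcp_rot: [0.987, 0.159, 0.0, 0.0]
wrist_force: [0.6, -0.7, 0.8]
gripper_width: 0.0852
grip_force: 0.0
t: 1.73
eef_pos: [0.4548, -0.2746, 0.2747]
tcp_rot: [0.987, 0.159, 0.0, 0.0]
wrist_force: [0.1, -1.1, -0.0]
gripper_width: 0.0855
grip_force: 0.0
t: 2.15
eef_pos: [0.4987, -0.2188, 0.2822]
tcp_rot: [0.894, 0.447, 0.0, 0.0]
wrist_force: [0.1, -0.5, 0.2]
gripper_width: 0.0856
grip_force: 0.0
2.15 [ 0.49871831 -0.21879692  0.28220571] [8.94431207e-01 4.47205544e-01 5.82727510e-05 1.18089280e-04] [ 0.73438118  0.15932309 -0.45428638  1.56480798  0.07043307  1.43347854
 -0.36805794]
[ 0.54295489 -0.15823508  0.43142528] [-0.17502027 -0.23430094 -0.95627976] 275.5352239345584
cam in tool [ 0.0749912  -0.00090989 -0.14921992] [-2.92451589e-01  3.17763994e-04  9.56280277e-01]
card 0.68 [353.1, 124.4] [ 0.56502194 -0.19025803  0.1       ]
```

View pics/w1.png

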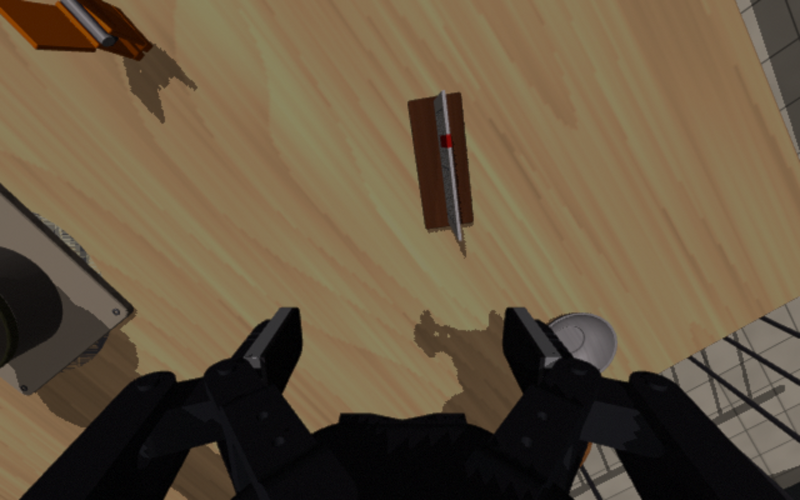

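The wrist view shows the card nearly edge-on from (442,92) to (460,238) in the scaled picture, with the red stripe at (447,141).

```bash
python3 - <<'E'
from h import *
c=cams.camera("wrist"); save(c,"w1c",5,(320,60,400,200) and (325,70,385,190)) 
f=c["frame"].astype(int); r,g,b=f[...,0],f[...,1],f[...,2]
m=(r>70)&(g<40)&(b<40); m[:,:320]=0; m[:,400:]=0
ys,xs=np.nonzero(m); print(len(xs),xs.min(),xs.max(),ys.min(),ys.max())
for v in range(104,124): print(v,[tuple(f[v,u]) for u in range(349,366,1)] if v in(80,112,150) else "",xs[ys==v], r[v,xs[ys==v]])
for v in range(74,196,12): print(v,[int(x) for x in f[v,340:375].min(1)])
E
```

```text
39 356 360 106 116
104  [] []
105  [] []
106  [359] [100]
107  [356 357 358 359] [101 122 124 115]
108  [356 357 358 359] [ 99 121 124 118]
109  [356 357 358 359] [ 87 120 124 118]
110  [356 357 358 359] [ 86 120 124 119]
111  [356 357 358 359 360] [ 84 119 123 119  80]
112 [(np.int64(53), np.int64(29), np.int64(19)), (np.int64(54), np.int64(43), np.int64(38)), (np.int64(47), np.int64(34), np.int64(32)), (np.int64(44), np.int64(9), np.int64(9)), (np.int64(44), np.int64(2), np.int64(0)), (np.int64(44), np.int64(4), np.int64(4)), (np.int64(45), np.int64(2), np.int64(0)), (np.int64(69), np.int64(3), np.int64(3)), (np.int64(116), np.int64(7), np.int64(3)), (np.int64(123), np.int64(11), np.int64(8)), (np.int64(119), np.int64(11), np.int64(9)), (np.int64(82), np.int64(14), np.int64(8)), (np.int64(42), np.int64(16), np.int64(7)), (np.int64(52), np.int64(26), np.int64(13)), (np.int64(53), np.int64(26), np.int64(13)), (np.int64(52), np.int64(26), np.int64(14)), (np.int64(53), np.int64(27), np.int64(14))] [357 358 359 360] [116 123 119  82]
113  [357 358 359 360] [117 123 119  83]
114  [357 35
[... 1062 characters left out ...]
, 15, 14, 16, 15, 15, 16, 16, 28, 52, 49, 50, 49, 49, 56, 93, 126, 124, 51, 12, 16, 17, 16, 15, 14, 11, 13, 15, 16]
158 [15, 14, 16, 15, 14, 15, 14, 13, 15, 14, 17, 14, 14, 16, 16, 19, 39, 48, 49, 49, 49, 56, 65, 122, 126, 78, 25, 7, 14, 15, 12, 11, 15, 14, 14]
170 [14, 16, 16, 15, 16, 14, 14, 17, 16, 14, 17, 16, 16, 14, 14, 16, 16, 18, 35, 44, 56, 58, 52, 56, 92, 126, 124, 50, 12, 14, 15, 16, 15, 13, 14]
182 [80, 44, 30, 29, 28, 34, 42, 43, 43, 44, 43, 43, 45, 44, 47, 43, 46, 48, 48, 48, 48, 45, 48, 50, 49, 63, 121, 127, 95, 57, 58, 83, 86, 84, 81]
194 [88, 89, 89, 90, 88, 87, 86, 86, 85, 86, 86, 88, 89, 88, 87, 85, 84, 84, 83, 84, 83, 81, 80, 79, 79, 77, 74, 54, 45, 44, 44, 47, 57, 83, 89]
```

View pics/w1c.png

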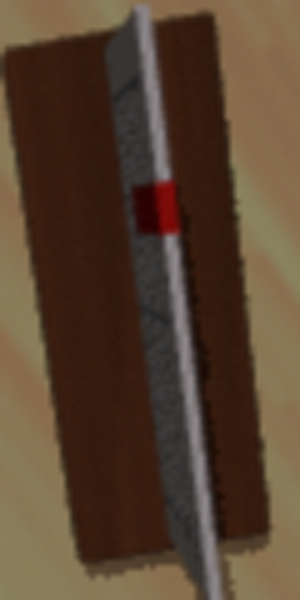

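The crop shows the card's top edge as the bright band running from (353.5,74) to (366.8,182) px, and the red top patch centred at (358.1,111.1).

```bash
python3 - <<'E'
from h import *
s=readout.sense(); T=R.from_quat(s["tcp_rot"])
c=cams.camera("wrist")
a=back(c,(353.4,74),.1);b=back(c,(366.8,182),.1);m=back(c,(358.1,111.1),.1)
d=a-b; print("mark",m,"len",np.linalg.norm(d),"normal yaw deg",np.degrees(np.arctan2(-d[0],d[1])))
print("mark in tool",T.inv().apply(m-s["eef_pos"]))
clip=np.array([.499,.199,.1]); tgt=clip-T.apply([.062,0.0,.18]); 
# want tool y ~ world x (normal yaw ~ box yaw) 
print(T.as_matrix()[:,:2].T, "box tgt approx", T.inv().apply(np.array([.499-.0,.199-.07,.30])-s["eef_pos"])*1e3)
E
```

```text
mark [ 0.57799124 -0.18341002  0.1       ] len 0.12454111185889763 normal yaw deg -27.950399960702157
mark in tool [0.07734819 0.04111516 0.18214616]
[[ 6.09691124e-01  7.92639094e-01  1.65668660e-05]
 [ 7.92639085e-01 -6.09691120e-01  1.41897231e-04]] box tgt approx [ 276.81963941 -211.94161927  -17.88644465]
```

```bash
python3 -m creep '[{"xyz":[31,-24,-4],"turn":0,"jaw":1},{"xyz":[62,-48,-8],"turn":0,"jaw":1},{"xyz":[93,-72,-12],"turn":0,"jaw":1},{"xyz":[124,-96,-16],"turn":0,"jaw":1},{"xyz":[155,-120,-18],"turn":0,"jaw":1}]'; python3 -m creep '[{"xyz":[30,-23,0],"turn":-0.12,"jaw":1},{"xyz":[60,-46,0],"turn":-0.24,"jaw":1},{"xyz":[90,-69,0],"turn":-0.36,"jaw":1},{"xyz":[122,-92,0],"turn":-0.48,"jaw":1},{"xyz":[122,-92,0],"turn":-0.6,"jaw":1}]'
python3 - <<'E'
from h import *
s=readout.sense(); print(s["t"],s["eef_pos"],s["tcp_rot"],s["joint_positions"])
c=cams.camera("wrist"); save(c,"w2",1.25)
np.save("w2.npy",c,allow_pickle=True)
for l in("clip","box","clip_grip"):
  for d in cams.masks_of(c,l)[:3]: print(l,d["conf"],d["position"],back(c,d["position"],.08),d["mask"].sum())
E
```

```text
t: 2.82
eef_pos: [0.4965, -0.0218, 0.3008]
tcp_rot: [0.897, 0.442, 0.0, 0.0]
wrist_force: [0.8, 0.3, 0.6]
gripper_width: 0.0856
grip_force: 0.0
t: 3.23
eef_pos: [0.4959, 0.1378, 0.3007]
tcp_rot: [0.721, 0.693, 0.001, -0.001]
wrist_force: [-0.5, 0.5, -0.3]
gripper_width: 0.0857
grip_force: 0.0
3.2333 [0.49589579 0.1377619  0.30067568] [ 0.72066636  0.6932803   0.00135616 -0.00075817] [ 0.37409757  0.11690707 -0.78708863  1.5923007   0.08079708  1.46490197
 -0.45669261]
clip 0.89 [274.4, 86.4] [0.44084304 0.24809671 0.08      ] 358
clip 0.81 [319.9, 128.0] [0.49569866 0.19546887 0.08      ] 933
clip 0.73 [228.7, 192.1] [0.36514024 0.11359832 0.08      ] 1950
box 0.64 [361.1, 105.0] [0.54928525 0.22189342 0.08      ] 11253
clip_grip 0.88 [231.6, 188.7] [0.36983105 0.11832938 0.08      ] 1912
clip_grip 0.68 [318.8, 129.2] [0.49420324 0.19400411 0.08      ] 905
```

View pics/w2.png

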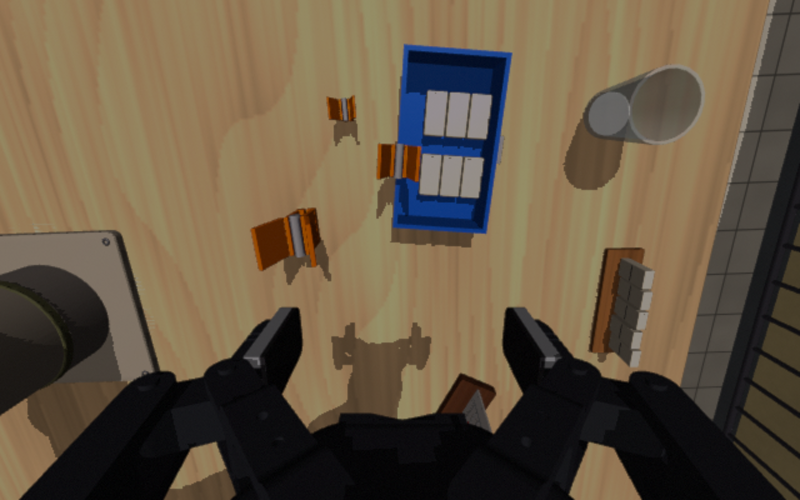

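The wrist view shows the target clip astride the box's -x wall at (399,161) in the scaled picture. The box corners are near (405,44), (511,52), (487,232) and (393,228).

```bash
python3 - <<'E'
from h import *
c=np.load("w2.npy",allow_pickle=True).item()
f=c["frame"].astype(int)
q=np.array([(405,44),(511,52),(487,232),(393,228)])/1.25
p=np.array([back(c,u,.06) for u in q])[:,:2]; print(p)
ln=lambda a:(np.linalg.norm(a),np.degrees(np.arctan2(a[1],a[0])))
for i in range(4): print(ln(p[(i+1)%4]-p[i]))
print("wall mid",(p[0]+p[3])/2,"box c",p.mean(0))
hsv=cv2.cvtColor(c["frame"],cv2.COLOR_RGB2HSV)
roi=f[105:152,296:342]; m=(roi[...,0]>90)&(roi[...,2]<40)&(roi[...,0]>1.8*roi[...,1])
n,l,st,ce=cv2.connectedComponentsWithStats(m.astype(np.uint8))
for i in range(1,n):
  if st[i,4]>30: print(st[i],ce[i]+[296,105], cv2.minAreaRect(np.argwhere(l==i)[:,::-1].astype(np.float32)))
save(c,"w2c",10,(296,105,345,152))
E
```

```text
[[0.50520295 0.30734559]
 [0.6119997  0.29612652]
 [0.59403799 0.10907229]
 [0.48451289 0.11806871]]
(np.float64(0.10738441472291717), np.float64(-5.996966897209691))
(np.float64(0.1879146308499306), np.float64(-95.48495725142385))
(np.float64(0.10989395846809474), np.float64(175.30424748380324))
(np.float64(0.190404346222824), np.float64(83.7617051098579))
wall mid [0.49485792 0.21270715] box c [0.54893838 0.20765328]
[ 6 11  4 27 65] [303.13846154 129.26153846] ((7.143665790557861, 23.9830322265625), (2.4733877182006836, 26.11326789855957), 2.726310968399048)
[16 11  4 26 73] [313.49315068 128.17808219] ((17.467004776000977, 23.461929321289062), (2.707387924194336, 25.078962326049805), 4.085616588592529)
[26 12  5 25 75] [323.89333333 129.17333333] ((28.13274383544922, 24.00885009765625), (3.4589879512786865, 24.079877853393555), 3.814074993133545)
[35 13  5 27 86] [333.5        131.73255814] ((37.5, 26.0), (3.562352418899536, 26.147666931152344), 4.085616588592529)
```

View pics/w2c.png

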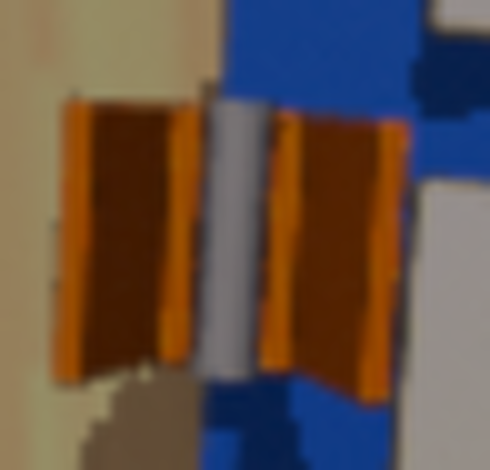

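The crop shows the lever-top strips at about (303.1,129.3) and (333.5,131.7) px, on either side of the steel core at (318,129).

```bash
python3 - <<'E'
from h import *
c=np.load("w2.npy",allow_pickle=True).item(); s=readout.sense()
a=back(c,(303.1,129.3),.107);b=back(c,(333.5,131.7),.107); d=b-a
print(a,b,"sep",np.linalg.norm(d),"yaw",np.degrees(np.arctan2(d[1],d[0])),"mid",(a+b)/2)
core=back(c,(318.6,128.9),.074);print("core",core)
th=np.radians(-5.4); ex=np.array([np.cos(th),np.sin(th)]); ey=np.array([-ex[1],ex[0]])
bc=np.array([.549,.2077]); rel=core[:2]-bc; print("core in box",rel@ex,rel@ey)
T=R.from_quat(s["tcp_rot"]); y=T.as_matrix()[:,1]; print("tool y yaw",np.degrees(np.arctan2(y[1],y[0])))
for m in((a+b)/2,core): print("in tool mm",T.inv().apply(m-s["eef_pos"])*1e3)
E
```

```text
[0.47550111 0.19597263 0.107     ] [0.5121973  0.19174179 0.107     ] sep 0.03693927757754148 yaw -6.576815911746267 mid [0.49384921 0.19385721 0.107     ]
core [0.49388938 0.19409778 0.074     ]
core in box -0.053585955920339545 -0.01872822333509028
tool y yaw -3.343708701879989
in tool mm [ 65.42270902  -7.66752703 192.93742548]
in tool mm [ 65.68382229  -7.63935912 225.93728173]
```

```bash
python3 -m creep '[{"xyz":[25,-3,20],"turn":0.04,"jaw":1},{"xyz":[45,-6,45],"turn":0.04,"jaw":1},{"xyz":[65.5,-7.7,75],"turn":0.04,"jaw":1},{"xyz":[65.5,-7.7,90],"turn":0.04,"jaw":1},{"xyz":[65.5,-7.7,90],"turn":0.04,"jaw":1}]'
python3 - <<'E'
from h import *
s=readout.sense(); T=R.from_quat(s["tcp_rot"]); c=cams.camera("wrist"); save(c,"w3",1.25)
for d in cams.look_for(c,"clip")[:3]:
  p=back(c,d["position"],.085); print(d["conf"],d["position"],p,T.inv().apply(p-s["eef_pos"])*1e3)
p=np.array([.4939,.194,.107]); print(proj(c,p)," grip target tool mm",T.inv().apply([.4939,.194,.096]-s["eef_pos"])*1e3)
y=T.as_matrix()[:,1]; print("yaw",np.degrees(np.arctan2(y[1],y[0])))
E
```

```text
t: 3.85
eef_pos: [0.4917, 0.1937, 0.2067]
tcp_rot: [0.74, 0.672, -0.002, -0.001]
wrist_force: [-0.6, -1.6, 0.1]
gripper_width: 0.0852
grip_force: 0.0
0.94 [230.8, 244.2] [0.38667034 0.1424563  0.085     ] [-60.82094924 -99.04438315 122.30362403]
0.79 [326.4, 184.6] [0.4961357  0.19923435 0.085     ] [  6.20068778   4.46443991 121.64402763]
0.67 [266.7, 134.3] [0.44350206 0.25430832 0.085     ] [ 55.96882697 -53.21177042 121.81598691]
[[324.8193735  196.00112619]]  grip target tool mm [  0.75124763   2.68739873 110.66484191]
yaw -5.508028118272628
```

View pics/w3.png

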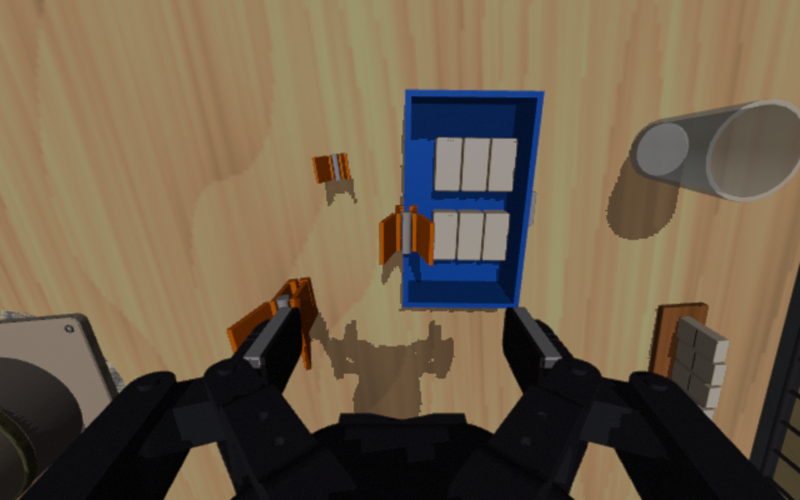

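The clip shows at (406,235) scaled, with its lever tops near (406,246), where I predicted them, so I descend.

```bash
python3 -m creep '[{"xyz":[1,2.7,25],"turn":0,"jaw":1},{"xyz":[1,2.7,55],"turn":0,"jaw":1},{"xyz":[1,2.7,85],"turn":0,"jaw":1},{"xyz":[1,2.7,105],"turn":0,"jaw":1},{"xyz":[1,2.7,110],"turn":0,"jaw":1}]'; python3 -m creep '[{"xyz":[0,0,0.5],"turn":0,"jaw":1},{"xyz":[0,0,0.5],"turn":0,"jaw":1},{"xyz":[0,0,0.5],"turn":0,"jaw":0.55},{"xyz":[0,0,0.5],"turn":0,"jaw":0.55},{"xyz":[0,0,0.5],"turn":0,"jaw":0.55}]'
python3 - <<'E'
from h import *
s=readout.sense(); T=R.from_quat(s["tcp_rot"]); print(T.inv().apply([.4939,.194,.096]-s["eef_pos"])*1e3,s["gripper_width"])
c=cams.camera("wrist"); save(c,"w4",2,(190,190,460,400))
E
```

```text
t: 4.37
eef_pos: [0.4958, 0.1936, 0.0984]
tcp_rot: [0.74, 0.672, -0.001, -0.0]
wrist_force: [-0.6, -0.4, -1.0]
gripper_width: 0.0854
grip_force: 0.0
t: 4.78
eef_pos: [0.4967, 0.196, 0.1008]
tcp_rot: [0.739, 0.674, 0.001, 0.001]
wrist_force: [-0.2, 0.2, -0.1]
gripper_width: 0.0515
grip_force: 0.0
[-2.24665453 -2.56593851  4.78246227] 0.051499912299380994
```

View pics/w4.png

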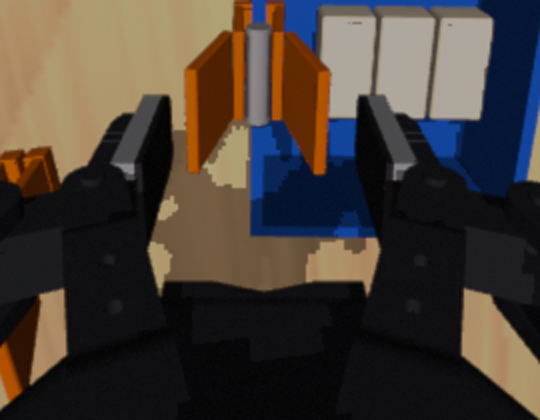

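The fingers straddle the clip's levers, with the lever tops at about (190–325,170) and the pads at (140,130) and (385,130) in the crop. I'll check the alignment by projection.

```bash
python3 - <<'E'
from h import *
c=cams.camera("wrist"); s=readout.sense(); T=R.from_quat(s["tcp_rot"])
print(s["eef_pos"],s["joint_velocities"].round(3),s["wrist_force"])
cr=lambda X:((proj(c,X)-[190,190])*2).round()
for z in(-15,0,17): print("pads z",z,cr([s["eef_pos"]+T.apply(np.array([x,y,z])/1e3) for y in(-25.7,25.7) for x in(-11,11)]).tolist())
th=np.radians(-5.6); Rz=R.from_euler('z',th)
cl=np.array([.4939,.194,.068])
print("lever tops outer",cr(cl+Rz.apply(np.array([[x,y,40] for x in(-21,21) for y in(-17,17)])/1e3)).tolist())
print("core top ends",cr(cl+Rz.apply(np.array([[0,y,7] for y in(-17,17)])/1e3)).tolist())
K,Rm,t=P(c); o=-Rm.T@t; print(T.inv().apply(o-s["eef_pos"]))
E
```

```text
[0.4962799  0.19595242 0.10023376] [-0.001  0.005  0.     0.005  0.003 -0.001 -0.001] [ 0.48406032 -0.15724806  0.36085209]
pads z -15 [[172.0, 170.0], [168.0, 98.0], [356.0, 170.0], [360.0, 98.0]]
pads z 0 [[180.0, 142.0], [177.0, 76.0], [348.0, 142.0], [352.0, 76.0]]
pads z 17 [[187.0, 116.0], [184.0, 55.0], [341.0, 116.0], [344.0, 55.0]]
lever tops outer [[185.0, 180.0], [181.0, 74.0], [327.0, 181.0], [332.0, 75.0]]
core top ends [[257.0, 126.0], [258.0, 35.0]]
[ 0.07538269 -0.00039865 -0.14950783]
```

```bash
python3 -m creep '[{"xyz":[0,-2.2,4],"turn":0,"jaw":0.55},{"xyz":[0,-2.2,4],"turn":0,"jaw":0.55},{"xyz":[0,-2.2,4],"turn":0,"jaw":0.4},{"xyz":[0,-2.2,4],"turn":0,"jaw":0.3},{"xyz":[0,-2.2,4],"turn":0,"jaw":0.2}]';python3 -m creep '[{"xyz":[0,0,0],"turn":0,"jaw":0.1},{"xyz":[0,0,0],"turn":0,"jaw":0},{"xyz":[0,0,0],"turn":0,"jaw":0},{"xyz":[0,0,0],"turn":0,"jaw":0},{"xyz":[0,0,0],"turn":0,"jaw":0}]'
python3 - <<'E'
from h import *
s=readout.sense(); print(s["t"],s["eef_pos"],s["gripper_width"],s["grip_force"])
c=cams.camera("wrist"); save(c,"w5",2,(190,190,460,400))
E
```

```text
t: 5.3
eef_pos: [0.4949, 0.1966, 0.097]
tcp_rot: [0.739, 0.674, 0.001, 0.001]
wrist_force: [-0.8, -0.7, 9.8]
gripper_width: 0.0198
grip_force: 59.2
t: 5.72
eef_pos: [0.4948, 0.1965, 0.097]
tcp_rot: [0.739, 0.674, 0.001, 0.001]
wrist_force: [-1.1, -0.6, 11.0]
gripper_width: 0.02
grip_force: 59.1
5.7167 [0.49482171 0.19652825 0.09701279] 0.020002671657751086 59.13029909133911
```

View pics/w5.png

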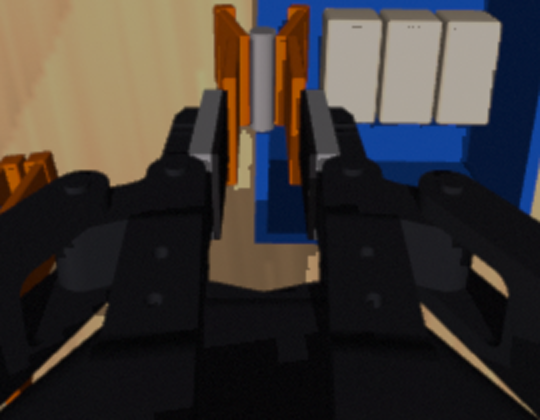

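Both pads are seated on the levers, which are parallel, and the jaws have swung apart at (225,10) and (298,10). Now lifting straight up.

```bash
python3 -m creep '[{"xyz":[0,0,-8],"turn":0,"jaw":0},{"xyz":[0,0,-25],"turn":0,"jaw":0},{"xyz":[0,0,-50],"turn":0,"jaw":0},{"xyz":[0,0,-75],"turn":0,"jaw":0},{"xyz":[0,0,-95],"turn":0,"jaw":0}]';python3 -m creep '[{"xyz":[0,0,-15],"turn":0,"jaw":0},{"xyz":[0,0,-25],"turn":0,"jaw":0},{"xyz":[0,0,-28],"turn":0,"jaw":0},{"xyz":[0,0,-28],"turn":0,"jaw":0},{"xyz":[0,0,-28],"turn":0,"jaw":0}]'
python3 - <<'E'
from h import *
s=readout.sense(); print(s["t"],s["eef_pos"],s["gripper_width"],s["grip_force"],s["joint_positions"])
c=cams.camera("wrist"); save(c,"w6",2,(190,190,460,400)); np.save("w6.npy",c,allow_pickle=True); T=R.from_quat(s["tcp_rot"])
y=T.as_matrix()[:,1]; print("yaw",np.degrees(np.arctan2(y[1],y[0])))
print("to mark, tool mm",T.inv().apply([.578,-.1834,.222]-s["eef_pos"])*1e3)
E
```

```text
t: 6.18
eef_pos: [0.4936, 0.1963, 0.1925]
tcp_rot: [0.738, 0.674, 0.0, 0.0]
wrist_force: [0.7, -0.2, -1.4]
gripper_width: 0.0196
grip_force: 58.9
t: 6.6
eef_pos: [0.4934, 0.1959, 0.2177]
tcp_rot: [0.739, 0.674, -0.001, -0.0]
wrist_force: [-0.2, -0.8, -1.3]
gripper_width: 0.02
grip_force: 58.9
6.6 [0.49337673 0.19585547 0.21771355] 0.019976301429641418 58.9120352268219 [ 0.26598708  0.21577663 -0.82276123  1.68335882  0.16277225  1.31468261
 -0.67779291]
yaw -5.2119170828205945
to mark, tool mm [-370.00263572  118.7203432    -4.20866612]
```

View pics/w6.png

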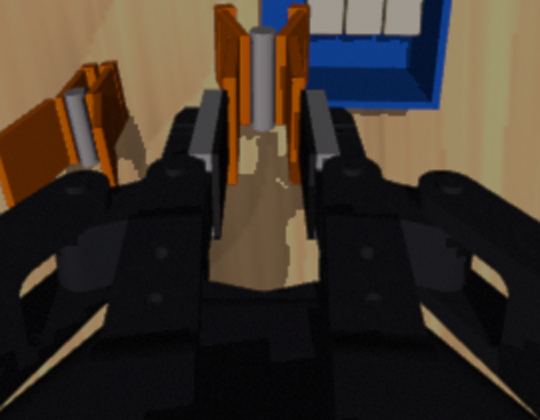

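The clip is held upright between the pads, with its core from (260,30) to (262,128) in the crop, clear of the box. Now moving over to the card.

```bash
python3 - <<'E'
from h import *
c=np.load("w6.npy",allow_pickle=True).item(); s=readout.sense(); T=R.from_quat(s["tcp_rot"])
px=lambda u,v:(u/2+190,v/2+190)
for n,q,dz in(("core",px(261,79),-.023),("tops",px(264.5,130),.011),("coreA",px(260.5,30),-.023),("coreB",px(262,128),-.023)):
  p=back(c,q,s["eef_pos"][2]+dz); print(n,T.inv().apply(p-s["eef_pos"])*1e3)
E
python3 -m creep '[{"xyz":[-15,5,0],"turn":0,"jaw":0},{"xyz":[-45,15,0],"turn":0,"jaw":0},{"xyz":[-80,26,-1],"turn":0,"jaw":0},{"xyz":[-115,37,-2],"turn":0,"jaw":0},{"xyz":[-150,48,-4],"turn":0,"jaw":0}]'; python3 -m creep '[{"xyz":[-35,11,0],"turn":0,"jaw":0},{"xyz":[-70,23,0],"turn":0,"jaw":0},{"xyz":[-105,34,0],"turn":0,"jaw":0},{"xyz":[-140,45,0],"turn":0,"jaw":0},{"xyz":[-165,53,0],"turn":0,"jaw":0}]';python3 -m creep '[{"xyz":[-20,7,0],"turn":0.08,"jaw":0},{"xyz":[-35,11,0],"turn":0.17,"jaw":0},{"xyz":[-45,14,0],"turn":0.26,"jaw":0},{"xyz":[-52,17,0],"turn":0.34,"jaw":0},{"xyz":[-55,18,0],"turn":0.397,"jaw":0}]';python3 -m creep '[{"xyz":[0,0,0],"turn":0,"jaw":0},{"xyz":[0,0,0],"turn":0,"jaw":0},{"xyz":[0,0,0],"turn":0,"jaw":0},{"xyz":[0,0,0],"turn":0,"jaw":0},{"xyz":[0,0,0],"turn":0,"jaw":0}]'
python3 - <<'E'
from h import *
s=readout.sense(); print(s["t"],s["eef_pos"],s["gripper_width"],s["joint_positions"])
c=cams.camera("wrist"); a=cams.camera("scene"); T=R.from_quat(s["tcp_rot"]); np.save("w7.npy",[c,a],allow_pickle=True)
y=T.as_matrix()[:,1]; print("yaw",np.degrees(np.arctan2(y[1],y[0])),T.as_matrix()[:,2])
print("to mark, tool mm",T.inv().apply([.578,-.1834,.151]-s["eef_pos"])*1e3)
print("mark px scene",proj(a,[.578,-.1834,.1]),"wrist",proj(c,[.578,-.1834,.1]))
f=np.hstack([cv2.resize(c["frame"][170:400,190:460],None,fx=1.5,fy=1.5)[:330],cv2.resize(a["frame"][110:260,200:360],None,fx=2.2,fy=2.2)[:330]])
cv2.imwrite("pics/w7.png",f[:,:,::-1])
E
```

```text
core [-0.02958442 -1.01694819 23.0017026 ]
tops [ -0.67919396   0.06752168 -10.99967279]
coreA [17.50807775 -1.17315515 22.99024598]
coreB [-18.58696369  -0.6770454   23.01354246]
t: 7.07
eef_pos: [0.5274, 0.0407, 0.2215]
tcp_rot: [0.738, 0.674, -0.001, -0.001]
wrist_force: [0.8, 0.4, -0.6]
gripper_width: 0.0199
grip_force: 58.9
t: 7.48
eef_pos: [0.5652, -0.1308, 0.2211]
tcp_rot: [0.74, 0.673, -0.001, -0.0]
wrist_force: [0.7, -0.3, -0.9]
gripper_width: 0.0197
grip_force: 58.9
t: 7.9
eef_pos: [0.5781, -0.1847, 0.2209]
tcp_rot: [0.859, 0.513, -0.001, -0.001]
wrist_force: [-1.2, 1.0, -1.3]
gripper_width: 0.0196
grip_force: 58.9
t: 8.32
eef_pos: [0.5786, -0.1828, 0.2226]
tcp_rot: [0.857, 0.516, -0.0, 0.0]
wrist_force: [0.1, -0.3, -0.3]
gripper_width: 0.0197
grip_force: 58.9
8.3167 [ 0.57860302 -0.18279816  0.22255564] 0.01972453248558795 [ 0.64319494  0.3387807  -0.52121871  1.4922766   0.17024198  1.35584007
 -0.3762275 ]
yaw -27.87074070484296 [-3.86851081e-05 -3.37938031e-05 -9.99999999e-01]
to mark, tool mm [-0.81049598 -0.2504103  71.55568097]
mark px scene [[266.40536671 182.94341564]] wrist [[322.02229912 190.78929175]]
```

View pics/w7.png

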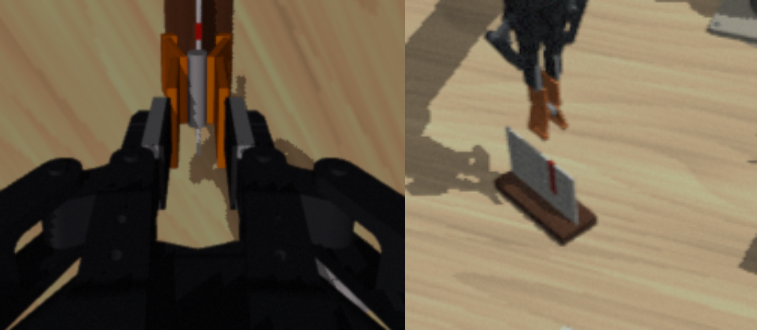

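The wrist view shows the red stripe at (198,30) in the crop between the gaping jaws (162–231), and the scene view shows the clip hanging over the card. I'll check the jaw centring numerically.

```bash
python3 - <<'E'
from h import *
c,a=np.load("w7.npy",allow_pickle=True); s=readout.sense(); T=R.from_quat(s["tcp_rot"]); e=s["eef_pos"]
f=c["frame"].astype(int); m=(f[...,0]>60)&(f[...,2]<35)&(f[...,0]>1.7*f[...,1])&(f[...,1]>15)
for v in range(190,202,2): print(v,np.nonzero(m[v,280:360])[0]+280)
g=lambda pts:proj(c,[e+T.apply(np.array(p)/1e3) for p in pts]).round(1).tolist()
print("tips out/in far end",g([(17,y,66) for y in(-19.5,-9.5,9.5,19.5)]))
print("core r, far",g([(17,y,25) for y in(-4,4)]))
# scene: compare tips/levers
print("scene tips",proj(a,[e+T.apply(np.array(p)/1e3) for p in[(x,y,66) for x in(-17,17) for y in(-19.5,19.5)]]).round(1).tolist())
fs=a["frame"].astype(int); ms=(fs[...,0]>80)&(fs[...,2]<70)&(fs[...,0]>1.7*fs[...,1]); ms[:, :250]=0; ms[:,285:]=0; ms[:130]=0;ms[180:]=0
ys,xs=np.nonzero(ms)
for v in range(ys.min(),ys.max()+1,2): print(v,xs[ys==v])
E
```

```text
190 [319 320]
192 [300 301 302 303 304 305 306 319 336 337 338 339 340 341 342 343 344]
194 [297 298 299 300 301 302 303 304 305 306 307 308 319 320 334 335 336 337
 338 339 340 341 342 343 344]
196 [297 298 299 300 301 302 303 304 305 306 307 308 319 320 324 334 335 336
 337 338 339 340 341 342 343 344]
198 [297 298 299 300 301 302 303 304 305 306 307 308 334 335 336 337 338 339
 340 343]
200 [297 298 299 300 301 302 303 304 305 306 307 334 335 336 337 338 339 343]
tips out/in far end [[298.5, 188.6], [310.9, 188.6], [334.4, 188.7], [346.7, 188.7]]
core r, far [[316.8, 204.7], [328.8, 204.8]]
scene tips [[266.5, 161.8], [255.3, 168.2], [274.3, 167.7], [263.1, 174.2]]
144 [264]
146 [266 267]
148 [268]
150 [268]
152 [263 264 269]
154 [263 264 269]
156 [263]
158 [263]
160 [259 260 261 263 264]
162 [258 260 261 262 263 264 265]
164 [257 258 259 261 262 263 264 268 269 271]
166 [259 260 261 262 263 272]
168 [258 259 262 263]
170 [261 263]
172 [263]
```

```bash
python3 -m creep '[{"xyz":[-0.5,1.2,8],"turn":0,"jaw":0},{"xyz":[-0.5,1.2,18],"turn":0,"jaw":0},{"xyz":[-0.5,1.2,28],"turn":0,"jaw":0},{"xyz":[-0.5,1.2,36],"turn":0,"jaw":0},{"xyz":[-0.5,1.2,42],"turn":0,"jaw":0}]'; python3 -m creep '[{"xyz":[0,0,8],"turn":0,"jaw":0},{"xyz":[0,0,16],"turn":0,"jaw":0},{"xyz":[0,0,23],"turn":0,"jaw":0},{"xyz":[0,0,28],"turn":0,"jaw":0},{"xyz":[0,0,30],"turn":0,"jaw":0}]'; python3 -m creep '[{"xyz":[0,0,0],"turn":0,"jaw":0},{"xyz":[0,0,0],"turn":0,"jaw":0},{"xyz":[0,0,0],"turn":0,"jaw":0},{"xyz":[0,0,0],"turn":0,"jaw":0},{"xyz":[0,0,0],"turn":0,"jaw":0}]'
python3 - <<'E'
from h import *
s=readout.sense(); e=s["eef_pos"]; print(s["t"],e,s["gripper_width"],s["wrist_force"])
c=cams.camera("wrist"); a=cams.camera("scene"); T=R.from_quat(s["tcp_rot"])
y=T.as_matrix()[:,1]; print("yaw",np.degrees(np.arctan2(y[1],y[0])))
print("mark rel tool mm",T.inv().apply([.578,-.1834,.1]-e)*1e3, "wrist px",proj(c,[.578,-.1834,.1]),"mouth scene",proj(a,e+T.apply([0,0,.066])),"mark scene",proj(a,[.578,-.1834,.1]))
f=np.hstack([cv2.resize(c["frame"][180:320,260:380],None,fx=3,fy=3)[:400],cv2.resize(a["frame"][140:220,225:305],None,fx=5,fy=5,interpolation=2)[:400]])
cv2.imwrite("pics/w8.png",f[:,:,::-1])
E
```

```text
t: 8.83
eef_pos: [0.5788, -0.1841, 0.1787]
tcp_rot: [0.857, 0.515, -0.001, -0.001]
wrist_force: [0.7, 0.9, -1.5]
gripper_width: 0.0197
grip_force: 58.9
t: 9.25
eef_pos: [0.5791, -0.1842, 0.1496]
tcp_rot: [0.857, 0.515, -0.0, -0.0]
wrist_force: [0.4, -0.4, -0.8]
gripper_width: 0.0198
grip_force: 58.9
t: 9.67
eef_pos: [0.5796, -0.1842, 0.151]
tcp_rot: [0.857, 0.515, 0.0, 0.0]
wrist_force: [0.5, -0.4, -1.4]
gripper_width: 0.0197
grip_force: 58.9
9.6667 [ 0.57961635 -0.1842466   0.15095957] 0.019703859731162936 [ 0.5251262  -0.41632804 -1.39154813]
yaw -27.960837562326045
mark rel tool mm [-1.08954473e-02 -1.85545917e+00  5.09584595e+01] wrist px [[320.04599866 214.64849002]] mouth scene [[266.30451145 187.13153423]] mark scene [[266.40536671 182.94341564]]
```

View pics/w8.png

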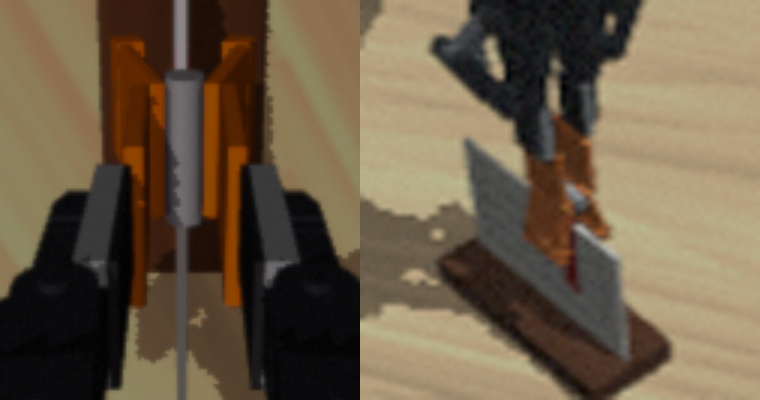

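The wrist crop has the card line (x=181) midway between the jaws (112–253). The scene crop shows the jaws straddling the edge at the stripe. One last numeric check of position along the edge and depth.

```bash
python3 - <<'E'
from h import *
s=readout.sense(); e=s["eef_pos"]; T=R.from_quat(s["tcp_rot"]); a=cams.camera("scene")
g=lambda P_:((proj(a,[e+T.apply(np.array(p)/1e3) for p in P_])-[225,140])*5+[360,0]).round().tolist()
print("near jaw tip corners (x=-17,+17; outer,inner)",g([(x,y,66) for x in(-17,17) for y in(19.5,9.5)]))
print("far jaw",g([(x,-19.5,66) for x in(-17,17)]),"core ends",g([(x,0,29) for x in(-17,17)]))
print("mark top +-6mm",((proj(a,[[.578,-.1834,.1]])-[225,140])*5+[360,0]).round().tolist(), e, s["joint_velocities"].max())
E
```

```text
near jaw tip corners (x=-17,+17; outer,inner) [[521.0, 237.0], [535.0, 229.0], [558.0, 267.0], [572.0, 259.0]]
far jaw [[574.0, 205.0], [612.0, 235.0]] core ends [[542.0, 173.0], [581.0, 203.0]]
mark top +-6mm [[567.0, 215.0]] [ 0.57952572 -0.18426936  0.15082044] 0.0014116302358184853
```

```bash
python3 -c "
from rig import manip; print(manip.close_job())"
```

```text
the job is handed in; nothing more can be done
None
```

I handed the job in at about 10 s of the 38 s allowed: the clip is held squeezed open and upright over the card's top edge at the red stripe. By my measurements the jaw tips are about 15 mm below the edge, the card is centred between the jaws to about 1 mm, and nothing touches it; the judge gave no verdict.

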